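Leak-test a blue tube on the bench tester

TASK

Set up the white leak tester and test the blue tube: lay the red seal disc centred and flat on the tester's round sprung plate, lay the brass adapter disc centred on the seal, then take the blue tube out of the foam tray and hold it upright with its lower end inside the black ring on the adapter. Press gently, so that the sprung plate sinks to about the middle of its travel, never hard down on its stop, and finish while still gripping the tube and holding it pressed there. Leave the other tubes, the spare white disc, the jar and the screwdriver where they are.

Things in the scene. Friction and masses are not known exactly. Their poses are not given: they have to be found in the camera images.
- tester: White bench tester, fixed. A low deck (230 mm along its x, 60 mm high) with the test plate, and along its +y side a console 210 mm high that begins 110 mm from the plate's axis. Origin on the bench (z = 0) straight below the plate's centre; z up.
- plate_top (a point): Centre of the top face of the round aluminium test plate (diameter 62 mm, top 82 mm above the bench when up, 22 mm above the deck; small black dot at its centre). It moves down with the plate. z up.
- plate (a joint): Travel of the sprung plate, m: 0 = up (at rest, also with the two discs on it), 0.012 = down on its stop. Spring 600 N/m with 2.7 N preload: with the discs on it, pressing it 6 mm down takes about 5 N, pressing it to the stop about 8.5 N.
- seal: Red rubber seal disc, diameter 48 mm, 10 mm thick, 25 g, lying flat on the bench. Origin at the centre of its underside, z up.
- adapter: Brass adapter disc, diameter 48 mm, 10 mm thick, about 120 g, lying flat on the bench, a black ring (inner diameter 34 mm) marked round the centre of its top face. Origin at the centre of its underside, z up.
- tube: Blue metal tube with a black cap at the top, diameter 20 mm, length 110 mm, about 60 g, standing upright in a hole of the foam tray (which of the four holes varies). Origin at the centre of its lower end, z along the tube towards the cap.
- tray: White foam tray, fixed, 140 x 140 x 40 mm, with four blind holes (23 mm wide, 30 mm deep, floor 10 mm above the bench) at +-35 mm in its x and y; each holds a tube, which stands 80 mm out of it. Origin at the centre of its underside.
- orange: Orange tube, same size as the blue one, standing in the tray; to be left alone. Origin at its lower end.
- red: Red tube, same size, standing in the tray; to be left alone.
- lime: Yellow-green tube, same size, standing in the tray; to be left alone.
- spare: Spare white disc, 48 mm by 10 mm, lying on the bench; to be left alone. Origin at the centre of its underside.
- jar: Small jar with a grey cap, diameter 50 mm, 60 mm high, standing at the far side of the bench; to be left alone. Origin at the centre of its underside.
- driver: Screwdriver with a red handle, about 200 mm long, lying at the far side of the bench; to be left alone.
Not all that is in view belongs to the job. There is more than one size of the adapter; the job needs the largest.

How it is judged:
By the outcome, as a careful person would: the job done as asked, in the order asked, and still so for the second after the job is handed in, while the arm keeps its last pose, push and grip.
It also fails if it takes over 69 s, if anything falls off the work surface, if the arm or the gripper's body presses on something with over 40 N, if the wrist force passes 120 N, or if a joint passes its speed limit or range.

ROBOT

A 6-joint arm with a two-finger parallel gripper is mounted at the origin on the work surface. World frame = base frame: x ahead of the robot, y to its left, z up, the work surface at z = 0. Lengths are in m, angles in rad, forces in N, time in s.
With the tool pointing down it reaches from about 0.35 to 0.725 m from the base axis. Payload 6 kg.
Tool frame: the origin (TCP) lies midway between the tips of the shut fingers; the grasp point (between the pads) lies 19 mm behind it (env.grip_point_offset is the distance from the TCP to the grasp point, in m); z points along the fingers, y is the line along which they close (so a half turn about z gives the same grasp; the last joint's range is limited). The gripper opens to 85 mm and grips with 20 to 120 N. Pads are 22 mm wide; open, the fingers measure 114 mm over their backs; the gripper's body (76 mm by 85 mm) begins 54 mm behind the grasp point. The pads swing forward as they close: fully open they stand 13 mm farther back than shut.
Start: joints at [-0.805, 0.04, 0.085, 0, -1.615, -0.334], TCP at [0.251, -0.545, 0.231] pointing down, gripper open.
Joint ranges: [-2.56, 2.56], [-1.29, 2.01], [-1.08, 1.49], [-3.29, 1.98], [-2.81, -0.18], [-2.99, 2.99]. Speed limits (rad/s): [2.57, 2.57, 3.01, 3.14, 3.14, 3.14].

INTERFACE

Orientations are given as a unit quaternion [x, y, z, w].
In Python, from station import read_state, eyes, env gives the robot as it stands.
- The arm moves only by the tool drive_tool, never from a script. Its argument "plan" is text: rows parted by semicolons, each of 5 numbers parted by spaces: the opening, from 0 (shut) to 1 (fully open), then the shift along the tool's x, y, z in cm, then the turn about the tool's z in rad. A call has 1 to 5 rows; each row shifts and turns the commanded pose from where the row before left it, along the tool's axes as they then stand; what a row does not reach is not made up. A row lasts 1/8 s, in which the tool goes at most 62.5 mm and 10.7 degrees, less where a joint would pass 70% of its speed; a pose out of reach is approached as far as the arm can. A call is refused whole if a number of a shift passes 6.25 or a number of a turn 0.188, either way. A call with a gripper value outside its range is refused whole. The fingers move at their own pace and stop on an object; "force" is the grip in N (left out, the last holds). Time passes only in rows, so rows that do not move let the fingers close. It gives the time, the measured TCP pose, the force, the opening and the grip force at its end, in the units of the state.
- read_state(): the state, without advancing time (a new reading comes with each control period).
- eyes.capture(name): name is "scene" or "side" or "wrist"; returns the picture (400x640x3 uint8, red, green, blue); there is no depth.
- eyes.camera_info(name): a dict with "camera_matrix" (3x3 intrinsics, pixels), "k1" (the pictures are not rectified: a ray, as slopes to the right and down, at radius r is drawn at 1 + k1 r^2 times it, then the intrinsics apply), "position" and "rotation" of the camera in the world. Camera axes: x right, y down, z forward; pixel columns grow to the right and rows downward; lengths in m; the calibration is good to about 2 mm. A picture is of the moment at which its call begins: read the wrist's pose just before it. camera_info takes no time and is no camera call; for the wrist camera it gives the pose at the moment of the call.
- env.finish_job(): hands the job in; it is judged then, once.
The state is a dict: "time_s": time; "qpos": joint angles; "joint_velocities": joint speeds; "tau": joint torques, N m; "position": TCP position; "orientation": TCP orientation; "wrist_force": force on the tool from outside, world axes, zero at the start; "wrist_torque": the same for the moment, N m; "opening": opening from 0.0 (shut) to 1.0 (fully open); "finger_force": force on a finger pad.
Only numpy, scipy, OpenCV 4.12 (cv2) and the standard library are available. Lean on these libraries where they do the work, as an engineer would, in place of code of your own. Each camera call takes 0.05 s, during which the arm holds its last target. There are 200 camera calls.

## Working session

There is one attempt and no reset: what is moved stays moved. The work goes in short steps, Python scripts to look and compute and a tool call to move; the robot and the scene stay as the last step left them, time stands still between calls to the robot, and variables do not carry over. Pictures are saved under pics/ and viewed, at most 10 in all, crops included, and the job is handed in when it is done.

Besides the shell and the picture viewer there is one more tool, called after "Request:" as name(argument=value, ...) on one line, values as JSON. drive_tool: Moves the arm, as the interface text tells. Its arguments: {"type":"object","properties":{"plan":{"type":"string"},"force":{"type":"number"}},"required":["plan"]}

```bash
ls; mkdir -p pics
python3 - <<'E'
from station import read_state, eyes, env
import cv2,numpy as np
s=read_state(); print(s['time_s'],s['position'],s['orientation'],s['opening'],env.grip_point_offset)
for n in ['scene','side','wrist']:
    i=eyes.camera_info(n); print(n,i)
    cv2.imwrite(f'pics/{n}0.png',eyes.capture(n)[:,:,::-1])
E
```

```text
pics
0.0 [ 0.25104494 -0.54459771  0.23026682] [-2.14229784e-01  9.76782890e-01  8.49925178e-04 -2.52803885e-04] 1.0008230054951832 0.0187
scene {'camera_matrix': array([[463.49992295,   0.        , 322.98934277],
       [  0.        , 463.49992295, 199.26567693],
       [  0.        ,   0.        ,   1.        ]]), 'k1': 0.015126143054409137, 'position': array([ 1.24937981, -0.69465933,  0.73143859]), 'rotation': array([ 0.81895099,  0.3367038 , -0.17795965, -0.42927869])}
side {'camera_matrix': array([[455.76034198,   0.        , 316.68409846],
       [  0.        , 455.76034198, 201.57217671],
       [  0.        ,   0.        ,   1.        ]]), 'k1': -0.0058776469228280165, 'position': array([0.15652529, 0.50786509, 0.78648881]), 'rotation': array([-0.31649231,  0.87014741, -0.35822576,  0.11979321])}
wrist {'camera_matrix': array([[313.02479611,   0.        , 323.50582086],
       [  0.        , 313.02479611, 195.78957963],
       [  0.        ,   0.        ,   1.        ]]), 'k1': -0.0534213561311732, 'position': array([ 0.18123385, -0.5778258 ,  0.37305232]), 'rotation': array([0.53271348, 0.83228648, 0.12955521, 0.08204269])}
```

View pics/scene0.png

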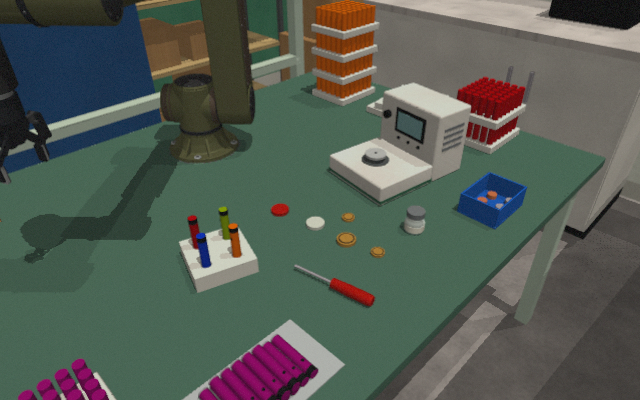

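View pics/side0.png

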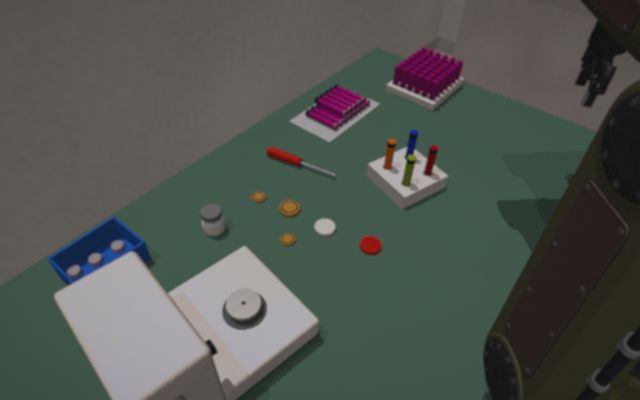

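Scene view: seal at (280,210), spare (315,223), large adapter (346,239) with smaller ones at (348,216) and (377,251), blue tube cap (202,237), plate (375,155). Side view: plate (243,303), seal (371,245), adapter (289,207), blue cap (413,133).

```bash
cat > h.py <<'E'
import numpy as np, cv2
from scipy.spatial.transform import Rotation as R
from station import read_state, eyes, env
def ray(info,px):
    K=info['camera_matrix']; u=np.array([(px[0]-K[0,2])/K[0,0],(px[1]-K[1,2])/K[1,1]]); p=u.copy()
    for _ in range(10): p=u/(1+info['k1']*(p@p))
    return info['position'],R.from_quat(info['rotation']).apply([p[0],p[1],1])
def onz(info,px,z):
    o,d=ray(info,px); return o+d*(z-o[2])/d[2]
def proj(info,P):
    q=R.from_quat(info['rotation']).inv().apply(np.asarray(P)-info['position']); p=q[:2]/q[2]
    p=p*(1+info['k1']*(p@p)); K=info['camera_matrix']; return np.array([K[0,0]*p[0]+K[0,2],K[1,1]*p[1]+K[1,2]])
def blob(img,px,lo,hi,r=25):
    """largest HSV blob round px: centroid, area"""
    x0,y0=max(0,int(px[0]-r)),max(0,int(px[1]-r))
    m=cv2.inRange(cv2.cvtColor(img[y0:y0+2*r,x0:x0+2*r],cv2.COLOR_RGB2HSV),lo,hi)
    n,l,s,c=cv2.connectedComponentsWithStats(m)
    k=1+np.argmax(s[1:,4]); return c[k]+[x0,y0],s[k]
def topose(yaw):  # tool-down rotation
    return R.from_euler('z',yaw)*R.from_quat([1,0,0,0])
def delta(target,yaw=None):
    s=read_state(); T=R.from_quat(s['orientation'])
    print('tool delta cm',np.round(T.inv().apply(np.asarray(target)-s['position'])*100,2))
E
python3 - <<'E'
from h import *
I={n:eyes.camera_info(n) for n in('scene','side')}
P={n:cv2.imread(f'pics/{n}0.png')[:,:,::-1].copy() for n in I}
red=((0,150,60),(8,255,255));br=((10,100,60),(25,255,255));wh=((0,0,120),(180,60,255));bl=((112,120,50),(128,255,255))
for nm,z,(lo,hi),ps,pd,r in [('seal',.01,red,(280,210),(371,245),15),('adapter',.01,br,(346,239),(289,207),14),('small1',.01,br,(348,216),(288,239),11),('small2',.01,br,(377,251),(259,197),11),('spare',.01,wh,(315,223),(325,227),15),('blue',.08,bl,(203,250),(411,145),25)]:
    for n,p in(('scene',ps),('side',pd)):
        c,s=blob(P[n],p,lo,hi,r); print(nm,n,np.round(c,1),s,np.round(onz(I[n],c,z-.003 if nm!='blue' else z),4))
for nm,z,ps,pd in [('plate',.082,(375.5,153.5),(243,302.5)),('bluecap',.120,(202,236),(413.5,131))]:
    for n,p in(('scene',ps),('side',pd)): print(nm,n,np.round(onz(I[n],p,z),4))
b=[(170,218,215,290)]
a=P['scene'][140:300,170:400]; cv2.imwrite('pics/c1.png',cv2.resize(a,None,fx=3.4,fy=3.4,interpolation=cv2.INTER_CUBIC)[:,:,::-1])
a=P['side'][120:370,160:460]; cv2.imwrite('pics/c2.png',cv2.resize(a,None,fx=2.4,fy=2.4,interpolation=cv2.INTER_CUBIC)[:,:,::-1])
E
```

```text
seal scene [279.6 209.4] [  6   9  18  12 176] [ 0.4603 -0.0659  0.007 ]
seal side [370.2 244.7] [  4   6  21  18 304] [ 0.4575 -0.0638  0.007 ]
adapter scene [345.9 239.3] [  5   7  19  15 235] [ 0.6703 -0.0338  0.007 ]
adapter side [289.1 208. ] [  4   7  21  17 279] [ 0.6672 -0.0308  0.007 ]
small1 scene [347.9 217. ] [  5   8  13   9 100] [0.6127 0.0368 0.007 ]
small1 side [287.3 239. ] [  3   5  16  13 160] [0.6069 0.042  0.007 ]
small2 scene [377.4 251.9] [  5   7  14  11 129] [ 0.7546 -0.0162  0.007 ]
small2 side [258.3 196.8] [  4   6  14  11 122] [ 0.7486 -0.0103  0.007 ]
spare scene [315.2 222.3] [  6   8  19  14 213] [ 0.5679 -0.0387  0.007 ]
spare side [324.4 226. ] [  4   6  22  17 286] [ 0.5684 -0.041   0.007 ]
blue scene [204.  254.1] [ 20  17  13  25 209] [ 0.5482 -0.3469  0.08  ]
blue side [410.9 145.1] [21 17  9 18 94] [ 0.5338 -0.3369  0.08  ]
plate scene [0.5301 0.2425 0.082 ]
plate side [0.5254 0.246  0.082 ]
bluecap scene [ 0.5399 -0.3394  0.12  ]
bluecap side [ 0.5364 -0.3407  0.12  ]
```

View pics/c1.png

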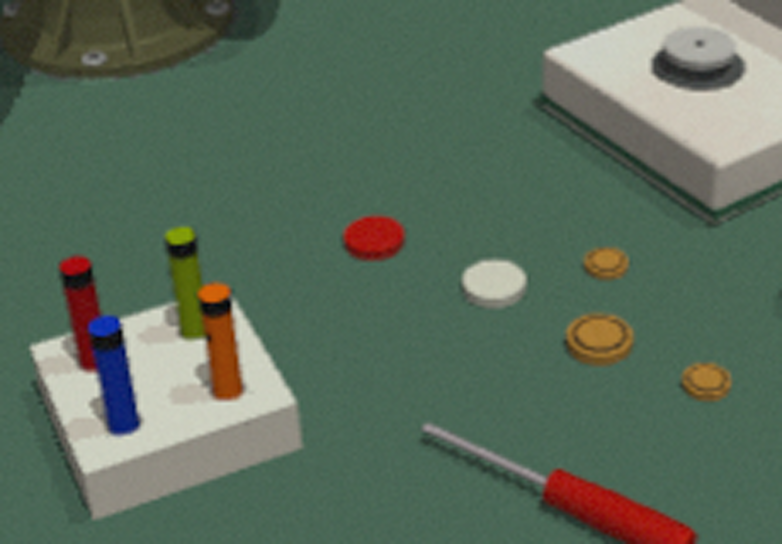

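View pics/c2.png

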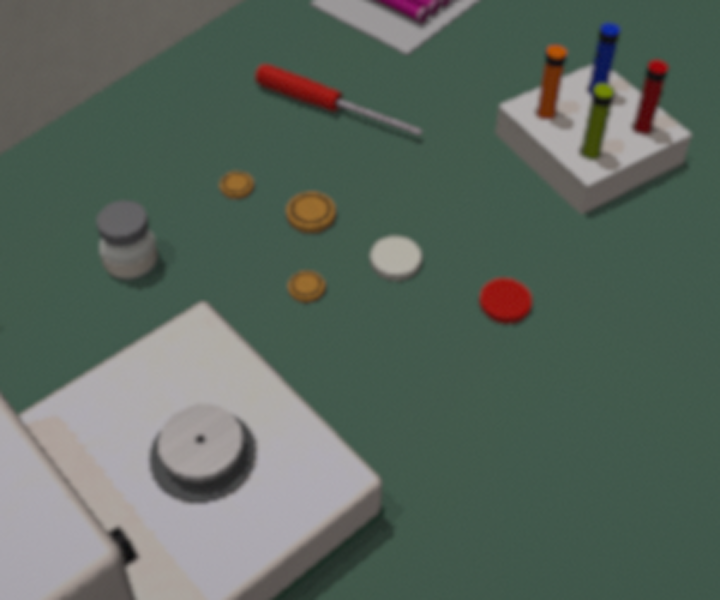

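The crops show plate dot at scene (375.9,152.9) / side (243.3,302.9) and blue cap top at scene (200.9,235.9) / side (414.2,132.5). The middle brass disc is the largest.

Run:
```python
from h import *
I={n:eyes.camera_info(n) for n in('scene','side')}
s1=lambda x,y:(x/3.4+170,y/3.4+140); s2=lambda x,y:(x/2.4+160,y/2.4+120)
print('dot',onz(I['scene'],s1(700,44),.082),onz(I['side'],s2(200,439),.082))
print('cap',onz(I['scene'],s1(105,326),.12),onz(I['side'],s2(610,30),.12))
for a,b,n in [(s1(545,55),s1(717,160),'scene'),(s2(203,303),s2(380,485),'side')]:
    p,q=onz(I[n],a,.06),onz(I[n],b,.06); print('deck edge',p,q,np.degrees(np.arctan2(*(q-p)[1::-1])))
p,q=onz(I['side'],s2(500,105),.04),onz(I['side'],s2(585,185),.04);print('tray',p,q,np.degrees(np.arctan2(*(q-p)[1::-1])))
delta([.459,-.065,.16])
w=eyes.camera_info('wrist');s=read_state();print(R.from_quat(w['rotation']).as_matrix().T, proj(w,s['position']-[0,0,.22]))
T=R.from_quat(s['orientation']);print('cam in tool',T.inv().apply(w['position']-s['position']),'view',T.inv().apply(R.from_quat(w['rotation']).apply([0,0,1])))
```

```text
dot [0.52879795 0.24586611 0.082     ] [0.52438377 0.24621692 0.082     ]
cap [ 0.53787046 -0.34078075  0.12      ] [ 0.53208495 -0.33653159  0.12      ]
deck edge [0.42117105 0.16845643 0.06      ] [0.63237593 0.14275145 0.06      ] -6.939134572068475
deck edge [0.62935579 0.14409701 0.06      ] [0.40643349 0.17976896 0.06      ] 170.9086237495256
tray [ 0.5972478 -0.2503378  0.04     ] [ 0.46655561 -0.20715905  0.04      ] 161.71721744184364
tool delta cm [-38.96  34.85   7.09]
[[-0.41896762  0.90800033  0.00123792]
 [ 0.86545613  0.39892378  0.30306024]
 [ 0.27468496  0.12804379 -0.9529706 ]] [323.84175561 165.08636032]
cam in tool [ 0.07734405 -0.0006901  -0.14267749] view [-3.03133791e-01  4.20803681e-05  9.52948006e-01]
```

Request:
drive_tool(plan="0.68 -4.33 3.87 0.79 0;0.68 -4.33 3.87 0.79 0;0.68 -4.33 3.87 0.79 0;0.68 -4.33 3.87 0.79 0;0.68 -4.33 3.87 0.79 0")

```text
time_s: 0.78
position: [0.367, -0.2768, 0.1914]
orientation: [-0.214, 0.977, 0.0, 0.0]
wrist_force: [1.4, 0.1, -0.0]
opening: 0.682
finger_force: 0.0
```

Request:
drive_tool(plan="0.68 -4.33 3.87 0.79 0;0.68 -4.33 3.87 0.79 0;0.68 -4.33 3.87 0.79 0;0.68 -4.33 3.87 0.79 0;0.68 0 0 0 0")

```text
time_s: 1.4
position: [0.4595, -0.0624, 0.1588]
orientation: [-0.217, 0.976, 0.0, -0.001]
wrist_force: [-0.5, 0.3, -0.3]
opening: 0.677
finger_force: 0.0
```

```bash
cat > look.py <<'E'
import sys
from h import *
def look(name,z,lo,hi,px=None,r=60,save=True):
    w=eyes.camera_info('wrist'); s=read_state(); im=eyes.capture('wrist')
    if save: cv2.imwrite(f'pics/{name}.png',im[:,:,::-1])
    if px is None: px=proj(w,s['position']-[0,0,s['position'][2]-z])
    x0,y0=max(0,int(px[0]-r)),max(0,int(px[1]-r))
    m=cv2.inRange(cv2.cvtColor(im[y0:y0+2*r,x0:x0+2*r],cv2.COLOR_RGB2HSV),lo,hi)
    n,l,st,c=cv2.connectedComponentsWithStats(m); k=1+np.argmax(st[1:,4])
    pts=np.argwhere(l==k)[:,::-1]+[x0,y0]
    W=np.array([onz(w,p,z) for p in cv2.convexHull(pts.astype(np.int32))[:,0]])[:,:2]
    (cx,cy),rad=cv2.minEnclosingCircle(W.astype(np.float32))
    print('t',s['time_s'],'pos',np.round(s['position'],4),'open',s['opening'],'bbox',st[k]+[x0,y0,0,0,0],'ctr',round(cx,4),round(cy,4),'diam',round(2*rad,4))
    return im,w,s,np.array([cx,cy])
RED=((0,150,60),(8,255,255));BR=((10,100,60),(25,255,255));BL=((112,120,50),(128,255,255))
E
python3 - <<'E'
from look import *
im,w,s,c=look('w1',.01,*RED)
print(s['orientation'],s['wrist_force']);delta([*c,.03])
E
```

```text
t 1.4 pos [ 0.4595 -0.0624  0.1588] open 0.6768391084741552 bbox [ 297  154   49   48 1828] ctr 0.4582 -0.0662 diam 0.0478
[-2.16651934e-01  9.76248115e-01  4.09652416e-04 -1.17845609e-03] [-0.48800329  0.27547169 -0.28006921]
tool delta cm [ 0.17 -0.16 12.94]
```

View pics/w1.png

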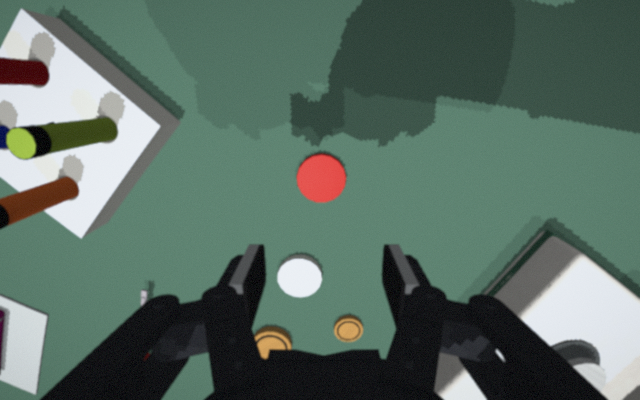

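The red seal sits at wrist pixel (322,178), measured 47.8 mm across at (0.458,-0.066), consistent with the fixed cameras.

Request:
drive_tool(plan="0.66 0.17 -0.16 4.5 0;0.66 0 0 4.5 0;0.66 0 0 4 0;0.66 0 0 1.5 0;0.66 0 0 0.4 0")

```text
time_s: 2.08
position: [0.4584, -0.0683, 0.0114]
orientation: [-0.214, 0.977, -0.0, -0.0]
wrist_force: [-0.4, -0.4, 0.4]
opening: 0.662
finger_force: 0.0
```

Request:
drive_tool(plan="0.66 0 0 0.3 0;0.66 0 0 0 0")

```text
time_s: 2.33
position: [0.4591, -0.0676, 0.0093]
orientation: [-0.214, 0.977, -0.0, 0.001]
wrist_force: [-0.3, 0.3, 0.3]
opening: 0.659
finger_force: 0.0
```

Run:
```python
from look import *
im,w,s,c=look('w2',.01,*RED); print(s['wrist_force']); delta([*c,0])
```

```text
t 2.325 pos [ 0.4591 -0.0676  0.0093] open 0.658782372179989 bbox [ 283  208   91   88 6209] ctr 0.4573 -0.0662 diam 0.0499
[-0.31865613  0.25742635  0.34615051]
tool delta cm [0.11 0.19 0.93]
```

View pics/w2.png

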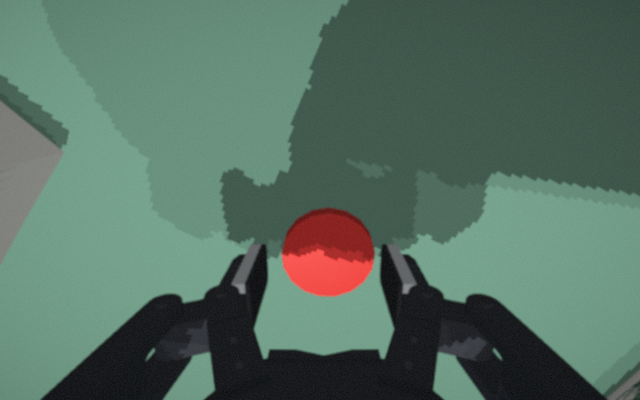

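Fingers straddle the seal (disc centre at about (328,252), pad tips at columns 262 and 390). Now feel for the bench.

Request:
drive_tool(plan="0.66 0 0 0.4 0;0.66 0 0 0.3 0;0.66 0 0 0.15 0;0.66 0 0 0 0")

```text
time_s: 2.88
position: [0.4583, -0.0677, -0.0005]
orientation: [-0.214, 0.977, 0.0, -0.0]
wrist_force: [-0.5, -0.5, 0.5]
opening: 0.657
finger_force: 0.0
```

Request:
drive_tool(plan="0.66 0 0 0.2 0;0.66 0 0 0 0")

```text
time_s: 3.12
position: [0.4583, -0.0676, -0.0025]
orientation: [-0.214, 0.977, 0.0, -0.0]
wrist_force: [0.1, 0.1, -1.1]
opening: 0.658
finger_force: 0.0
```

Request:
drive_tool(plan="0.66 0 0 0.2 0;0.66 0 0 0 0")

```text
time_s: 3.38
position: [0.4585, -0.0677, -0.0041]
orientation: [-0.214, 0.977, -0.0, 0.0]
wrist_force: [-1.0, -1.0, 1.7]
opening: 0.661
finger_force: 0.8
```

Request:
drive_tool(plan="0.66 0 0 -0.3 0;0.52 0 0 0 0;0.45 0 0 0 0;0.4 0 0 0 0;0.4 0 0 0 0", force=25)

```text
time_s: 4.0
position: [0.4588, -0.0676, -0.0007]
orientation: [-0.214, 0.977, -0.0, 0.0]
wrist_force: [-1.2, 0.8, 5.8]
opening: 0.547
finger_force: 25.5
```

Request:
drive_tool(plan="0.4 0 0 0 0;0.4 0 0 0 0")

```text
time_s: 4.25
position: [0.4588, -0.0677, -0.0006]
orientation: [-0.214, 0.977, -0.0, 0.0]
wrist_force: [-2.3, 0.9, 6.0]
opening: 0.547
finger_force: 25.5
```

Request:
drive_tool(plan="0.4 0 0 -1.5 0;0.4 0 0 -5 0;0.4 0 0 -5 0;0.4 -4.1 4.1 -2 0;0.4 -4.2 4.3 -1.5 0")

```text
time_s: 4.88
position: [0.4993, 0.0445, 0.1512]
orientation: [-0.213, 0.977, 0.0, 0.001]
wrist_force: [0.2, 0.4, -0.6]
opening: 0.548
finger_force: 25.9
```

Request:
drive_tool(plan="0.4 -4.2 4.3 0 0;0.4 -4.2 4.3 0 0;0.4 -4.2 4.3 0 0;0.4 -4.2 4.3 0 0;0.4 0 0 0 0")

```text
time_s: 5.5
position: [0.579, 0.273, 0.1463]
orientation: [-0.216, 0.976, -0.001, -0.002]
wrist_force: [-0.2, -0.4, -0.6]
opening: 0.546
finger_force: 25.9
```

Run:
```python
from look import *
w=eyes.camera_info('wrist'); s=read_state(); im=eyes.capture('wrist'); cv2.imwrite('pics/w3.png',im[:,:,::-1])
print(s['time_s'],s['position'],s['orientation'],s['wrist_force'],s['opening'])
print('exp plate px',proj(w,[.5265,.246,.082]))
```

```text
5.5 [0.57896672 0.27297888 0.14633257] [-2.15711064e-01  9.76455317e-01 -6.23799459e-04 -1.83353336e-03] [-0.20978019 -0.41261646 -0.61945134] 0.5460041646731627
exp plate px [321.0542761  126.49461768]
```

View pics/w3.png

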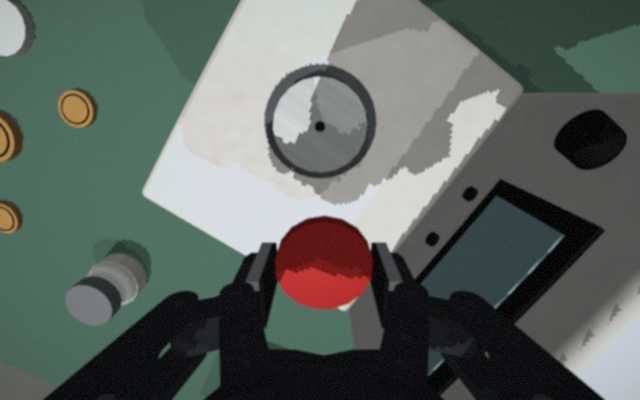

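The plate dot is at (320,126); the held seal is at about (324,262), square in the fingers.

```bash
cat >> look.py <<'E'
def held(zoff,col,px=(323,262),r=62,save='h'):
    """centre of held disc (top zoff above TCP), tool-frame xy offset from TCP (cm)"""
    s=read_state(); im,w,s,c=look(save,s['position'][2]+zoff,*col,px=px,r=r)
    o=R.from_quat(s['orientation']).inv().apply([*(c-s['position'][:2]),zoff])*100
    print('held offset tool cm',np.round(o,2)); return im,w,s,c
E
python3 - <<'E'
from look import *
im,w,s,c=held(.0106,RED)
hs=cv2.cvtColor(im,cv2.COLOR_RGB2GRAY)[116:137,310:331].astype(float); m=hs<hs.min()+25
yx=np.argwhere(m).mean(0); px=(310+yx[1],116+yx[0]); P=onz(w,px,.082); print(px,m.sum(),P)
T=R.from_quat(s['orientation']); print('move disc->dot',np.round(T.inv().apply([*(P[:2]-c),0])*100,2)); 
print('move tcp->dot',np.round(T.inv().apply([*(P[:2]-s['position'][:2]),0])*100,2))
E
```

```text
t 5.55 pos [0.5789 0.2712 0.1473] open 0.5454274191689834 bbox [ 275  218   98   91 6465] ctr 0.5789 0.2703 diam 0.0491
held offset tool cm [ 0.04 -0.08 -1.06]
(np.float64(321.75), np.float64(127.0)) 48 [0.52665089 0.24495145 0.082     ]
move disc->dot [ 5.81 -0.11  0.02]
move tcp->dot [ 5.85 -0.19  0.02]
```

Request:
drive_tool(plan="0.4 5.8 -0.2 0 0;0.4 0 0 4 0;0.4 0 0 1.5 0;0.4 0 0 0 0")

```text
time_s: 6.1
position: [0.5272, 0.2428, 0.0932]
orientation: [-0.214, 0.977, -0.001, -0.001]
wrist_force: [-0.3, 0.1, -0.3]
opening: 0.548
finger_force: 25.9
```

Run:
```python
from look import *
im,w,s,c=held(.0106,RED,save='w4')
cv2.imwrite('pics/w4c.png',cv2.resize(im[150:350,200:460],None,fx=3,fy=3,interpolation=cv2.INTER_CUBIC)[:,:,::-1])
print('dot', proj(w,[.5265,.2455,.082]), s['wrist_force'])
```

```text
t 6.1 pos [0.5272 0.2428 0.0932] open 0.5483355768742744 bbox [ 275  217   98   91 6022] ctr 0.5266 0.2422 diam 0.049
held offset tool cm [ 0.08 -0.03 -1.06]
dot [329.76647635 246.37304476] [-0.27109603  0.111993   -0.27076231]
```

View pics/w4c.png

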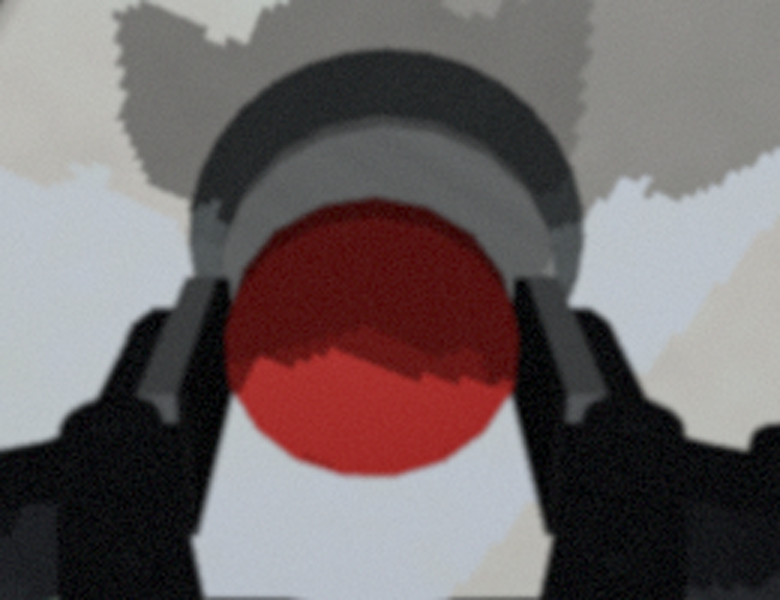

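Held seal centre at crop (372,338); the plate's rim spans columns 225–553 (centre 388), so the seal needs about 3 mm towards tool +y.

Request:
drive_tool(plan="0.4 -0.1 0.28 0.4 0;0.4 0 0 0 0")

```text
time_s: 6.4
position: [0.5274, 0.2471, 0.09]
orientation: [-0.214, 0.977, 0.0, 0.0]
wrist_force: [-0.1, 1.6, -1.3]
opening: 0.546
finger_force: 25.9
```

```bash
cat >> look.py <<'E'
def rim(im,w,s,z,rad,c0,col=None):
    """fit circle centre (world xy, height z, radius rad) to strong edges along rays on the camera side; c0 guess"""
    g=cv2.GaussianBlur(cv2.cvtColor(im,cv2.COLOR_RGB2GRAY),(0,0),1).astype(np.float32); xt=R.from_quat(s['orientation']).apply([1,0,0]); a0=np.arctan2(xt[1],xt[0])
    pts=[]
    for a in a0+np.radians(np.arange(-50,51,4)):
        rr=np.arange(rad-.006,rad+.006,.0003); u=np.array([np.cos(a),np.sin(a)])
        px=np.array([proj(w,[*(c0+u*r),z]) for r in rr],np.float32)
        v=cv2.remap(g,px[:,:1],px[:,1:],cv2.INTER_LINEAR)[:,0]; d=np.gradient(v); k=np.argmin(d)
        pts.append(c0+u*rr[k])
    pts=np.array(pts)
    from scipy.optimize import least_squares
    f=least_squares(lambda c:np.hypot(*(pts-c).T)-rad,c0,loss='soft_l1',f_scale=.0005)
    print('rim ctr',np.round(f.x,4),'resid mm',np.round(np.median(abs(f.fun))*1000,2)); return f.x
E
python3 - <<'E'
from look import *
im,w,s,c=held(.0106,RED,save='w5')
print(s['wrist_force'])
p=rim(im,w,s,.082,.031,np.array([.5265,.2455]))
print('disc->plate tool cm',np.round(R.from_quat(s['orientation']).inv().apply([*(p-c),0])*100,2))
E
```

```text
t 6.4 pos [0.5274 0.2471 0.09  ] open 0.546134943744576 bbox [ 275  221   98   87 6002] ctr 0.5273 0.2466 diam 0.0481
held offset tool cm [ 0.03 -0.05 -1.06]
[-0.1404814   1.57657809 -1.33895679]
rim ctr [0.5266 0.2448] resid mm 0.28
disc->plate tool cm [ 0.14 -0.13 -0.  ]
```

Request:
drive_tool(plan="0.4 0.13 -0.1 0.4 0;0.4 0 0 0.2 0;0.4 0 0 0 0")

```text
time_s: 6.82
position: [0.5262, 0.2452, 0.0834]
orientation: [-0.214, 0.977, -0.0, -0.0]
wrist_force: [-0.9, -0.3, -0.1]
opening: 0.542
finger_force: 25.9
```

Run:
```python
from look import *
im,w,s,c=held(.0106,RED,save='w6')
print(s['wrist_force'])
p=rim(im,w,s,.082,.031,np.array([.5265,.2450]))
print('disc->plate tool cm',np.round(R.from_quat(s['orientation']).inv().apply([*(p-c),0])*100,2))
```

```text
t 6.825 pos [0.5262 0.2452 0.0834] open 0.5422603177136233 bbox [ 275  219   98   89 5972] ctr 0.5262 0.2446 diam 0.0481
held offset tool cm [ 0.03 -0.05 -1.06]
[-0.93513656 -0.30202978 -0.06716608]
rim ctr [0.5266 0.2447] resid mm 0.32
disc->plate tool cm [-0.04 -0.01 -0.  ]
```

Centred within half a millimetre. Lower and release.

Request:
drive_tool(plan="0.4 0 0 0.15 0;0.4 0 0 0 0")

```text
time_s: 7.12
position: [0.5263, 0.2453, 0.0821]
orientation: [-0.214, 0.977, 0.0, -0.0]
wrist_force: [-0.2, 0.1, -0.5]
opening: 0.544
finger_force: 25.9
```

Request:
drive_tool(plan="0.58 0 0 0 0;0.62 0 0 0 0;0.66 0 0 0 0;0.66 0 0 0 0")

```text
time_s: 7.62
position: [0.5264, 0.2453, 0.0822]
orientation: [-0.214, 0.977, 0.0, -0.0]
wrist_force: [0.4, 0.6, 0.6]
opening: 0.658
finger_force: 0.0
```

Request:
drive_tool(plan="0.66 0 0 -1 0;0.66 0 0 -3 0;0.66 0 0 -4 0;0.66 -5.8 0 0 0;0.66 0 0 0 0")

```text
time_s: 8.25
position: [0.5803, 0.2704, 0.1586]
orientation: [-0.214, 0.977, -0.001, -0.003]
wrist_force: [-0.4, -0.4, -1.4]
opening: 0.661
finger_force: 0.0
```

Run:
```python
from look import *
w=eyes.camera_info('wrist');px=proj(w,[.5266,.2447,.092])
im,w,s,c=look('w7',.092,*RED,px=px)
rim(im,w,s,.082,.031,np.array([.5266,.2447])); print(s['wrist_force'],s['position'],s['qpos'])
delta([.6685,-.0325,.16])
```

```text
t 8.25 pos [0.5803 0.2704 0.1586] open 0.6605851251847691 bbox [ 289   91   70   71 3595] ctr 0.5275 0.245 diam 0.0464
rim ctr [0.5269 0.2452] resid mm 0.15
[-0.42497299 -0.39901438 -1.38360801] [0.58027791 0.27036803 0.15862952] [ 7.47491234e-01  1.54646239e-01  7.58088119e-02 -9.06203215e-04
 -1.49743704e+00 -1.88708430e+00]
tool delta cm [ 4.540e+00 -3.118e+01  3.000e-02]
```

View pics/w7.png

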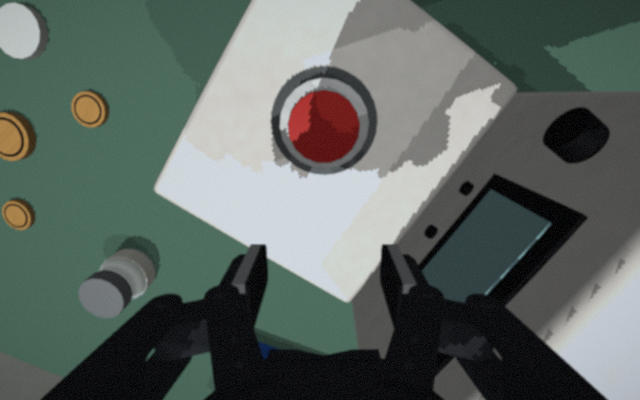

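The seal lies flat at (323,126), concentric with the plate; adapter at left edge (12,137) is clearly the largest of three. Now fetch it.

Request:
drive_tool(plan="0.66 0.75 -5.2 0 0;0.66 0.75 -5.2 0 0;0.66 0.75 -5.2 0 0;0.66 0.75 -5.2 0 0;0.66 0.75 -5.2 0 0")

```text
time_s: 8.93
position: [0.6536, 0.0161, 0.1642]
orientation: [-0.214, 0.977, -0.0, 0.001]
wrist_force: [1.0, 0.5, 0.1]
opening: 0.665
finger_force: 0.0
```

Request:
drive_tool(plan="0.66 0.75 -5.2 0 0;0.66 0 0 0 0")

```text
time_s: 9.18
position: [0.6685, -0.0362, 0.1635]
orientation: [-0.212, 0.977, -0.0, 0.001]
wrist_force: [0.2, 0.7, 0.1]
opening: 0.66
finger_force: 0.0
```

Run:
```python
from look import *
im,w,s,c=look('w8',.01,*BR,r=40); delta([*c,.01]); print(s['orientation'])
```

```text
t 9.175 pos [ 0.6685 -0.0362  0.1635] open 0.6598865532058013 bbox [ 303  156   48   48 1703] ctr 0.6683 -0.0339 diam 0.0485
tool delta cm [ 0.    0.05 15.34]
[-2.12069722e-01  9.77254300e-01 -3.18882242e-04  6.03516091e-04]
```

Request:
drive_tool(plan="0.66 0 0.13 5 0;0.66 0 0 5 0;0.66 0 0 3.5 0;0.66 0 0 1.2 0;0.66 0 0 0 0")

```text
time_s: 9.85
position: [0.6682, -0.0308, 0.0161]
orientation: [-0.215, 0.977, -0.0, 0.0]
wrist_force: [0.1, -0.3, 1.0]
opening: 0.661
finger_force: 0.0
```

Run:
```python
from look import *
im,w,s,c=look('w9',.01,*BR,r=58); delta([*c,-.0006]); print(s['orientation'],s['wrist_force'])
```

```text
t 9.85 pos [ 0.6682 -0.0308  0.0161] open 0.6610315509858112 bbox [ 287  220   66   60 3104] ctr 0.6696 -0.0334 diam 0.0354
tool delta cm [ 0.06 -0.25  1.79]
[-2.14750878e-01  9.76668822e-01 -1.47993387e-04  2.24484200e-04] [ 0.07348807 -0.28390984  1.03667023]
```

Request:
drive_tool(plan="0.66 0.03 -0.25 0.8 0;0.66 0 0 0.6 0;0.66 0 0 0.15 0;0.66 0 0 0 0")

```text
time_s: 10.4
position: [0.6689, -0.0339, -0.0004]
orientation: [-0.214, 0.977, -0.0, -0.0]
wrist_force: [0.7, 0.2, -0.3]
opening: 0.656
finger_force: 0.0
```

Request:
drive_tool(plan="0.58 0 0 0 0;0.5 0 0 0 0;0.4 0 0 0 0;0.4 0 0 0 0;0.4 0 0 0 0", force=40)

```text
time_s: 11.02
position: [0.6694, -0.0338, 0.0004]
orientation: [-0.214, 0.977, -0.0, 0.0]
wrist_force: [-0.7, -0.0, 4.9]
opening: 0.537
finger_force: 41.5
```

Request:
drive_tool(plan="0.4 0 0 -1.5 0;0.4 0 0 -5 0;0.4 0 0 -5 0;0.4 -0.7 4 -4 0;0.4 -0.8 5.4 0 0")

```text
time_s: 11.65
position: [0.6447, 0.058, 0.1598]
orientation: [-0.213, 0.977, -0.0, 0.004]
wrist_force: [0.9, 0.9, -1.5]
opening: 0.537
finger_force: 41.5
```

Request:
drive_tool(plan="0.4 -0.75 5.4 0 0;0.4 -0.75 5.4 0 0;0.4 -0.75 5.4 0 0;0.4 -0.75 5.4 0 0;0.4 0 0 0 0")

```text
time_s: 12.28
position: [0.5784, 0.2698, 0.1542]
orientation: [-0.216, 0.976, 0.0, -0.001]
wrist_force: [0.3, -0.4, -1.8]
opening: 0.535
finger_force: 41.6
```

Run:
```python
from look import *
im,w,s,c=held(.010,((10,80,25),(28,255,255)),save='w10')
w=eyes.camera_info('wrist');px=proj(w,[.527,.245,.092])
im,w,s,c2=look('w11',.092,*RED,px=px)
print(s['wrist_force']); T=R.from_quat(s['orientation'])
p=rim(im,w,s,.082,.031,np.array([.5267,.2450]))
print('disc->seal',np.round(T.inv().apply([*(c2-c),0])*100,2),'tcp->plate',np.round(T.inv().apply([*(p-s['position'][:2]),0])*100,2))
```

```text
t 12.275 pos [0.5784 0.2698 0.1542] open 0.534640867755 bbox [ 275  215   98   92 6623] ctr 0.5775 0.2684 diam 0.0499
held offset tool cm [ 0.15 -0.09 -1.  ]
t 12.325 pos [0.5791 0.2681 0.1544] open 0.5387690155787013 bbox [ 291   94   71   72 3784] ctr 0.5276 0.245 diam 0.0463
[ 0.3361124  -0.55585236 -2.1978404 ]
rim ctr [0.527  0.2452] resid mm 0.07
disc->seal [ 5.51 -0.02  0.01] tcp->plate [5.7  0.12 0.01]
```

Request:
drive_tool(plan="0.4 5.55 0.05 0 0;0.4 0 0 3.8 0;0.4 0 0 1 0;0.4 0 0 0 0")

```text
time_s: 12.88
position: [0.5298, 0.2428, 0.1063]
orientation: [-0.214, 0.977, -0.001, -0.001]
wrist_force: [0.1, -0.4, -1.2]
opening: 0.534
finger_force: 41.6
```

Run:
```python
from look import *
im,w,s,c=held(.010,((10,80,25),(28,255,255)),save='w12')
print(s['wrist_force']); T=R.from_quat(s['orientation'])
p=rim(im,w,s,.082,.031,np.array([.527,.2450]))
print('disc->plate',np.round(T.inv().apply([*(p-c),0])*100,2))
for k in range(3):
  s=read_state();w=eyes.camera_info('wrist');print(s['position'],w['position'])
  im=eyes.capture('wrist')
```

```text
t 12.875 pos [0.5298 0.2428 0.1063] open 0.5341757256786575 bbox [ 275  213   98   93 6626] ctr 0.5283 0.241 diam 0.05
held offset tool cm [ 0.21 -0.1  -1.  ]
[ 0.09930914 -0.35764523 -1.17365958]
rim ctr [0.5264 0.2447] resid mm 0.26
disc->plate [ 0.01  0.41 -0.  ]
[0.53028065 0.24330528 0.10737756] [0.46025598 0.21044835 0.25001381]
[0.53047004 0.24365223 0.10783729] [0.46035264 0.21069581 0.2504417 ]
[0.5304531  0.24389817 0.10798755] [0.46031148 0.21084981 0.25054118]
```

Request:
drive_tool(plan="0.4 0.05 0.2 0.5 0;0.4 0 0 0.3 0;0.4 0 0 0 0;0.4 0 0 0 0")

```text
time_s: 13.58
position: [0.5282, 0.2455, 0.0988]
orientation: [-0.214, 0.977, 0.0, 0.0]
wrist_force: [0.1, 0.4, -1.5]
opening: 0.541
finger_force: 41.6
```

Run:
```python
from look import *
for k in range(2):
  im,w,s,c=held(.010,((10,80,25),(28,255,255)),save='w13%d'%k)
  T=R.from_quat(s['orientation'])
  # ring inner disc: 35mm inside
  p=rim(im,w,s,.082,.031,np.array([.527,.2450]))
  print('disc->plate',np.round(T.inv().apply([*(p-c),0])*100,2),s['wrist_force'])
```

```text
t 13.575 pos [0.5282 0.2455 0.0988] open 0.5405152987702941 bbox [ 275  213   98   93 6626] ctr 0.5266 0.2437 diam 0.05
held offset tool cm [ 0.22 -0.09 -1.  ]
rim ctr [0.5266 0.2448] resid mm 0.14
disc->plate [-0.05  0.1   0.  ] [ 0.13644795  0.36737172 -1.52531078]
t 13.625 pos [0.5282 0.2455 0.0988] open 0.5340783579280172 bbox [ 275  213   98   93 6628] ctr 0.5267 0.2437 diam 0.0501
held offset tool cm [ 0.22 -0.1  -1.  ]
rim ctr [0.5265 0.2449] resid mm 0.25
disc->plate [-0.03  0.11  0.  ] [ 0.38013823 -0.26645574 -0.85255626]
```

Request:
drive_tool(plan="0.4 0.05 0.1 0.4 0;0.4 0 0 0.15 0;0.4 0 0 0 0;0.4 0 0 0 0")

```text
time_s: 14.18
position: [0.5274, 0.2461, 0.0933]
orientation: [-0.214, 0.977, 0.0, 0.0]
wrist_force: [-0.6, -0.7, -1.5]
opening: 0.536
finger_force: 41.6
```

Run:
```python
from look import *
for k in range(2):
  im,w,s,c=held(.010,((10,80,25),(28,255,255)),save='w14%d'%k)
  T=R.from_quat(s['orientation'])
  p=rim(im,w,s,.082,.031,np.array([.527,.2450]))
  print('disc->plate',np.round(T.inv().apply([*(p-c),0])*100,2),s['wrist_force'])
```

```text
t 14.175 pos [0.5274 0.2461 0.0933] open 0.5364608638231692 bbox [ 275  213   98   93 6636] ctr 0.5258 0.2443 diam 0.0501
held offset tool cm [ 0.22 -0.1  -1.  ]
rim ctr [0.5266 0.2447] resid mm 0.17
disc->plate [-0.09  0.01  0.  ] [-0.58624582 -0.65945967 -1.52494008]
t 14.225 pos [0.5274 0.2461 0.0933] open 0.5407620391084716 bbox [ 275  213   98   93 6627] ctr 0.5258 0.2444 diam 0.0501
held offset tool cm [ 0.22 -0.09 -1.  ]
rim ctr [0.5266 0.2448] resid mm 0.15
disc->plate [-0.09  0.01  0.  ] [-0.04535099  0.24504072 -2.02522703]
```

Request:
drive_tool(plan="0.4 0 0 0.12 0;0.4 0 0 0 0;0.4 0 0 0 0")

```text
time_s: 14.65
position: [0.5275, 0.2462, 0.0923]
orientation: [-0.214, 0.977, 0.0, 0.0]
wrist_force: [0.1, -0.1, 0.4]
opening: 0.536
finger_force: 41.7
```

Request:
drive_tool(plan="0.56 0 0 0 0;0.6 0 0 0 0;0.64 0 0 0 0;0.66 0 0 0 0;0.66 0 0 0 0")

```text
time_s: 15.28
position: [0.5273, 0.2461, 0.092]
orientation: [-0.214, 0.977, 0.0, -0.0]
wrist_force: [-0.6, 0.9, -0.1]
opening: 0.664
finger_force: 0.0
```

Request:
drive_tool(plan="0.66 0 0 -0.8 0;0.66 0 0 -2.5 0;0.66 0 0 -4 0;0.66 -5.8 0 0 0;0.66 0 0 0 0")

```text
time_s: 15.9
position: [0.5812, 0.2711, 0.1611]
orientation: [-0.214, 0.977, -0.001, -0.003]
wrist_force: [-1.1, -0.0, -1.8]
opening: 0.658
finger_force: 0.0
```

Run:
```python
from look import *
w=eyes.camera_info('wrist');px=proj(w,[.527,.245,.102])
im,w,s,c=look('w15',.102,(10,80,25),(28,255,255),px=px)
p=rim(im,w,s,.082,.031,np.array([.5267,.2450])); print(s['wrist_force'],px)
im,w,s,c=look('w15r',.092,(0,150,40),(8,255,255),px=px)
cv2.imwrite('pics/w15c.png',cv2.resize(im[60:200,240:420],None,fx=4,fy=4,interpolation=cv2.INTER_CUBIC)[:,:,::-1])
delta([.5355,-.3390,.2])
```

```text
t 15.9 pos [0.5812 0.2711 0.1611] open 0.6584623137711245 bbox [ 287   89   74   75 4067] ctr 0.5279 0.2455 diam 0.0475
rim ctr [0.527  0.2452] resid mm 0.04
[-1.08696964 -0.03880785 -1.76804771] [323.02931706 125.38661254]Traceback (most recent call last):
  File "<stdin>", line 5, in <module>
  File "look.py", line 9, in look
    n,l,st,c=cv2.connectedComponentsWithStats(m); k=1+np.argmax(st[1:,4])
                                                      ~~~~~~~~~^^^^^^^^^^
    return _wrapfunc(a, 'argmax', axis=axis, out=out, **kwds)
    return bound(*args, **kwds)
ValueError: attempt to get argmax of an empty sequence
```

Adapter measured 47.5 mm at height 0.102, within 1 mm of the plate's centre, hiding the seal. Now to the blue tube.

Request:
drive_tool(plan="0.5 2.7 -4.86 -0.8 0;0.5 2.7 -4.86 -0.8 0;0.5 2.7 -4.86 -0.8 0;0.5 2.7 -4.86 -0.8 0;0.5 2.7 -4.86 -0.7 0")

```text
time_s: 16.62
position: [0.558, -0.0087, 0.2063]
orientation: [-0.214, 0.977, 0.0, 0.002]
wrist_force: [1.1, -0.1, 0.0]
opening: 0.498
finger_force: 0.0
```

Request:
drive_tool(plan="0.5 2.7 -4.86 0 0;0.5 2.7 -4.86 0 0;0.5 2.7 -4.86 0 0;0.5 2.7 -4.86 0 0;0.5 2.7 -4.86 0 0")

```text
time_s: 17.25
position: [0.5371, -0.2856, 0.2061]
orientation: [-0.214, 0.977, -0.001, 0.001]
wrist_force: [0.7, 0.8, 0.6]
opening: 0.499
finger_force: 0.0
```

Request:
drive_tool(plan="0.5 2.7 -4.86 0 0;0.5 0 0 0 0")

```text
time_s: 17.5
position: [0.5321, -0.3425, 0.205]
orientation: [-0.212, 0.977, -0.001, 0.0]
wrist_force: [-0.4, 1.1, 0.5]
opening: 0.499
finger_force: 0.0
```

Run:
```python
from look import *
im,w,s,c=look('w16',.12,(105,120,50),(130,255,255),r=60); delta([*c,.071]); print(s['orientation'],s['wrist_force'])
cv2.imwrite('pics/w16.png',cv2.resize(im[60:330,120:520],None,fx=2,fy=2)[:,:,::-1])
```

```text
t 17.5 pos [ 0.5321 -0.3425  0.205 ] open 0.49875557421464856 bbox [312 193  25  25 488] ctr 0.5347 -0.3419 diam 0.0203
tool delta cm [-0.12 -0.16 13.41]
[-2.12012166e-01  9.77266848e-01 -5.18913170e-04  2.82665407e-04] [-0.43393137  1.10955062  0.48665819]
```

View pics/w16.png

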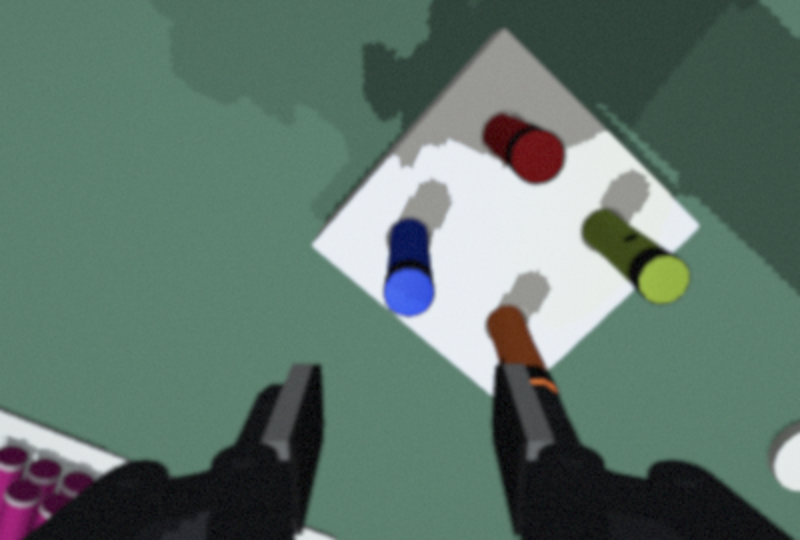

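Blue tube's top at crop (409,291), fingers straddle the tray's diagonal, so neighbours (red, orange) are clear. Lower to just above the cap and re-measure.

Request:
drive_tool(plan="0.5 -0.15 -0.1 4.5 0;0.5 0 0 2 0;0.5 0 0 0 0;0.5 0 0 0 0")

```text
time_s: 18.05
position: [0.5365, -0.3397, 0.1412]
orientation: [-0.215, 0.977, -0.001, 0.001]
wrist_force: [-0.1, 0.7, 0.3]
opening: 0.496
finger_force: 0.0
```

Run:
```python
from look import *
for k in range(2):
  im,w,s,c=look('w17',.12,(105,120,50),(130,255,255),r=60); delta([*c,.071])
```

```text
t 18.05 pos [ 0.5365 -0.3397  0.1412] open 0.4960948514612185 bbox [306 219  34  32 859] ctr 0.5352 -0.3414 diam 0.0203
tool delta cm [ 0.2  -0.07  7.03]
t 18.1 pos [ 0.5366 -0.3398  0.1413] open 0.4986641651178102 bbox [306 219  34  32 852] ctr 0.5352 -0.3414 diam 0.0203
tool delta cm [ 0.2  -0.07  7.01]
```

Request:
drive_tool(plan="0.5 0.18 -0.08 1 0;0.5 0 0 3 0;0.5 0 0 2.5 0;0.5 0 0 0.5 0;0.5 0 0 0 0")

```text
time_s: 18.77
position: [0.5345, -0.3415, 0.0694]
orientation: [-0.214, 0.977, -0.0, -0.0]
wrist_force: [0.2, 0.5, -0.1]
opening: 0.499
finger_force: 0.0
```

Request:
drive_tool(plan="0.35 0 0 0 0;0.2 0 0 0 0;0.1 0 0 0 0;0.1 0 0 0 0;0.1 0 0 0 0", force=50)

```text
time_s: 19.4
position: [0.5351, -0.3415, 0.0704]
orientation: [-0.214, 0.977, -0.001, 0.001]
wrist_force: [-0.8, -0.2, 6.3]
opening: 0.221
finger_force: 48.7
```

Request:
drive_tool(plan="0.1 0 0 0 0;0.1 0 0 0 0")

```text
time_s: 19.65
position: [0.5351, -0.3415, 0.0704]
orientation: [-0.214, 0.977, -0.001, 0.001]
wrist_force: [-0.1, 1.1, 5.3]
opening: 0.224
finger_force: 48.7
```

Request:
drive_tool(plan="0.1 0 0 -0.8 0;0.1 0 0 -3 0;0.1 0 0 -4 0;0.1 0 0 -4 0;0.1 0 0 -2.5 0")

```text
time_s: 20.27
position: [0.5346, -0.3414, 0.2143]
orientation: [-0.214, 0.977, -0.0, 0.001]
wrist_force: [0.2, 0.3, 0.4]
opening: 0.221
finger_force: 49.5
```

Request:
drive_tool(plan="0.1 -3 5.36 0 0;0.1 -3 5.36 0 0;0.1 -3 5.36 0 0;0.1 -3 5.36 0 0;0.1 -3 5.36 0 0")

```text
time_s: 20.9
position: [0.5581, -0.0331, 0.2119]
orientation: [-0.214, 0.977, 0.0, -0.0]
wrist_force: [1.1, 0.9, -1.2]
opening: 0.22
finger_force: 49.5
```

Request:
drive_tool(plan="0.1 -3 5.36 0 0;0.1 -3 5.36 0 0;0.1 -3 5.36 0 0;0.1 -3 5.36 0 0;0.1 -3 5.36 0 0")

```text
time_s: 21.52
position: [0.5823, 0.2731, 0.2119]
orientation: [-0.214, 0.977, 0.0, -0.0]
wrist_force: [1.3, -1.3, 0.0]
opening: 0.219
finger_force: 49.5
```

Request:
drive_tool(plan="0.1 0 0 0 0;0.1 0 0 0 0;0.1 0 0 0 0")

```text
time_s: 21.9
position: [0.5828, 0.2701, 0.2124]
orientation: [-0.214, 0.977, 0.0, 0.0]
wrist_force: [0.4, 0.1, 0.1]
opening: 0.22
finger_force: 49.5
```

Run:
```python
from look import *
w=eyes.camera_info('wrist');px=proj(w,[.527,.245,.102])
im,w,s,c=look('w18',.102,(10,80,25),(28,255,255),px=px)
print(s['wrist_force'],px,s['orientation']); delta([*c,.1624])
b=s['position']-[0,0,.0604]; print('tube end px expected',proj(w,b),'top',proj(w,b+[0,0,.11]))
m=cv2.inRange(cv2.cvtColor(im,cv2.COLOR_RGB2HSV),(105,120,30),(130,255,255)); m[:, :200]=0;m[:,450:]=0
for y in range(120,300,6):
    x=np.flatnonzero(m[y]); 
    if len(x): print(y,x.min(),x.max(),end='; ')
```

```text
t 21.9 pos [0.5828 0.2701 0.2124] open 0.21957712641169247 bbox [ 296   88   59   61 2715] ctr 0.5276 0.2451 diam 0.0471
[0.37702266 0.1211795  0.13940194] [325.03017006 117.97815694] [-2.13654619e-01  9.76909248e-01  7.62370393e-05  1.40294217e-04]
tool delta cm [6.06 0.04 5.01]
tube end px expected [324.48475388 213.20601297] top [325.36957314 321.56590403]
204 319 329; 210 312 335; 216 311 337; 222 311 337; 228 310 338; 234 309 339; 240 309 339; 246 307 343; 252 305 342; 258 304 343; 264 303 344; 270 302 345; 276 302 345; 282 301 346; 288 300 347;
```

Tube hangs as predicted (end at (324,213)), upright. Move over the adapter and lower to just above it.

Request:
drive_tool(plan="0.1 3 0 0 0;0.1 3.02 0.03 0 0;0.1 0 0 2.2 0;0.1 0 0 1.8 0;0.1 0 0 0 0")

```text
time_s: 22.58
position: [0.5273, 0.2453, 0.17]
orientation: [-0.214, 0.977, -0.001, -0.002]
wrist_force: [1.0, -0.0, -0.6]
opening: 0.221
finger_force: 49.5
```

Request:
drive_tool(plan="0.1 0 0 0 0;0.1 0 0 0 0")

```text
time_s: 22.82
position: [0.5283, 0.2464, 0.1728]
orientation: [-0.214, 0.977, 0.0, 0.001]
wrist_force: [0.2, -0.5, -0.1]
opening: 0.222
finger_force: 49.5
```

Run:
```python
from look import *
w=eyes.camera_info('wrist');px=proj(w,[.5275,.245,.102])
im,w,s,c=look('w19',.102,(10,80,25),(28,255,255),px=px,r=50)
print(s['wrist_force'],px,s['orientation']); delta([*c,.1624])
p=rim(im,w,s,.082,.031,np.array([.527,.245]))
b=s['position']-[0,0,.0604]; print('tube end px expected',proj(w,b))
m=cv2.inRange(cv2.cvtColor(im,cv2.COLOR_RGB2HSV),(105,120,30),(130,255,255)); m[:, :200]=0;m[:,450:]=0
for y in range(190,230,3):
    x=np.flatnonzero(m[y]); 
    if len(x): print(y,x.min(),x.max(),end='; ')
```

```text
t 22.825 pos [0.5283 0.2464 0.1728] open 0.22204745668926734 bbox [ 292  172   64   60 2159] ctr 0.5263 0.2449 diam 0.0491
[ 0.18464799 -0.51925021 -0.06321216] [323.18945915 206.35259568] [-2.14118280e-01  9.76807585e-01  1.78865956e-04  5.20730217e-04]
tool delta cm [ 0.24 -0.06  1.03]
rim ctr [0.5265 0.2448] resid mm 0.15
tube end px expected [324.46507431 213.17674188]
205 316 331; 208 314 334; 211 312 336; 214 312 336; 217 311 337; 220 311 337; 223 310 338; 226 310 338; 229 310 338;
```

Request:
drive_tool(plan="0.1 0.15 -0.06 0.5 0;0.1 0 0 0.4 0;0.1 0 0 0 0;0.1 0 0 0 0;0.1 0 0 0 0")

```text
time_s: 23.5
position: [0.5268, 0.2451, 0.1631]
orientation: [-0.214, 0.977, 0.0, 0.0]
wrist_force: [-0.0, -0.1, -0.9]
opening: 0.22
finger_force: 49.6
```

Request:
drive_tool(plan="0.1 0 0 0.1 0;0.1 0 0 0.1 0;0.1 0 0 0 0;0.1 0 0 0 0;0.1 0 0 0 0")

```text
time_s: 24.12
position: [0.5268, 0.2451, 0.1611]
orientation: [-0.214, 0.977, 0.0, 0.0]
wrist_force: [-0.9, -0.0, 1.0]
opening: 0.22
finger_force: 49.6
```

Request:
drive_tool(plan="0.1 0 0 0.1 0;0.1 0 0 0.1 0;0.1 0 0 0 0;0.1 0 0 0 0;0.1 0 0 0 0")

```text
time_s: 24.75
position: [0.5268, 0.2451, 0.1592]
orientation: [-0.214, 0.977, 0.0, 0.0]
wrist_force: [-0.0, 0.2, 1.8]
opening: 0.224
finger_force: 49.6
```

Request:
drive_tool(plan="0.1 0 0 0.1 0;0.1 0 0 0.1 0;0.1 0 0 0 0;0.1 0 0 0 0")

```text
time_s: 25.25
position: [0.5268, 0.2451, 0.1572]
orientation: [-0.214, 0.977, 0.0, 0.0]
wrist_force: [0.1, 0.2, 2.1]
opening: 0.223
finger_force: 49.8
```

```bash
cat > chk.py <<'E'
from look import *
f=[];z=[];o=[]
for k in range(14):
    w=eyes.camera_info('wrist'); s=read_state(); im=eyes.capture('wrist'); f.append(s['wrist_force']); z.append(s['position'])
print(s['time_s'],'F',np.mean(f,0),'sd',np.std(f,0),'pos',np.mean(z,0),s['finger_force'],s['orientation'])
for zz in np.arange(.092,.104,.002):
    c,_=None,None
    g=cv2.inRange(cv2.cvtColor(im,cv2.COLOR_RGB2HSV),(10,80,25),(28,255,255)); px=proj(w,[.5267,.245,zz]).astype(int)
    g[:px[1]-60]=0; n,l,st,_=cv2.connectedComponentsWithStats(g[:, 200:450])
    k=1+np.argmax(st[1:,4]); pts=np.argwhere(l==k)[:,::-1]+[200,0]
    W=np.array([onz(w,p,zz) for p in cv2.convexHull(pts.astype(np.int32))[:,0]])[:,:2].astype(np.float32)
    cc,r=cv2.minEnclosingCircle(W); print(round(zz,3),np.round(cc,4),round(2*r,4),st[k])
E
python3 chk.py
```

```text
25.9 F [0.07411021 0.39672943 2.79432333] sd [0.54877464 0.3979769  0.51402   ] pos [0.52675462 0.24506291 0.15707898] 49.75574791431427 [-2.14224639e-01  9.76784417e-01  6.83170019e-05  4.23547005e-05]
0.092 [0.5279 0.2461] 0.0507 [  91  179   67   62 2111]
0.094 [0.5272 0.2458] 0.0502 [  91  179   67   62 2111]
0.096 [0.5265 0.2455] 0.0497 [  91  179   67   62 2111]
0.098 [0.5258 0.2451] 0.0493 [  91  179   67   62 2111]
0.1 [0.5252 0.2448] 0.0488 [  91  179   67   62 2111]
0.102 [0.5245 0.2445] 0.0483 [  91  179   67   62 2111]
```

Request:
drive_tool(plan="0.1 0 0 0.1 0;0.1 0 0 0.1 0;0.1 0 0 0.05 0;0.1 0 0 0 0;0.1 0 0 0 0")

```text
time_s: 26.58
position: [0.5268, 0.245, 0.1546]
orientation: [-0.214, 0.977, 0.0, 0.0]
wrist_force: [0.1, 0.3, 4.5]
opening: 0.222
finger_force: 49.9
```

```bash
python3 chk.py
```

```text
27.225 F [0.08982915 0.37176179 4.60000752] sd [0.36747003 0.55394049 0.31249525] pos [0.52674341 0.24506333 0.15456301] 49.888195395469666 [-2.14239415e-01  9.76781179e-01  4.23472110e-05  1.21157437e-06]
0.092 [0.5272 0.246 ] 0.0508 [  92  179   66   63 2133]
0.094 [0.5265 0.2457] 0.0503 [  92  179   66   63 2133]
0.096 [0.5258 0.2454] 0.0498 [  92  179   66   63 2133]
0.098 [0.5251 0.245 ] 0.0493 [  92  179   66   63 2133]
0.1 [0.5244 0.2447] 0.0488 [  92  179   66   63 2133]
0.102 [0.5237 0.2444] 0.0483 [  92  179   66   63 2133]
```

Force 4.6 N (about 5 N net of the tube's weight) corresponds to mid-travel, and the tube is upright and centred. Handing in.

```bash
python3 -c "
from station import env; print(env.finish_job())"
```

```text
the job is handed in; nothing more can be done
None
```

I handed the job in at about 27 s: seal and adapter are stacked within about 1 mm of the plate's centre, and the gripped blue tube stands upright on the adapter, pressing with about 5 N. By force that puts the plate near mid-travel (about 6 mm), though the tube-height estimate reads nearer 8 mm; the final pose was checked by measurement only, not by a viewed picture.

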